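Tip the blue calibration plate out of its dock into the tray

ROBOT

A 7-joint arm with a two-finger parallel gripper is mounted at the origin on a cart in front of the work surface, level with it; the furniture and walls round the work are solid. World frame = base frame: x ahead of the robot, y to its left, z up, the work surface at z = 0. Lengths are in m, angles in rad, forces in N, time in s.
With the tool pointing down it reaches from about 0.4 to 0.875 m from the base axis. Payload 19.3 kg.
Tool frame: the origin (TCP) lies at the very end of the fingers, on their centre line; the grasp point (between the pads) lies 19 mm behind it; z points along the fingers, y is the line along which they close (so a half turn about z gives the same grasp; the last joint's range is limited). The gripper opens to 85 mm and grips with 20 to 120 N. Pads are 22 mm wide; open, the fingers measure 114 mm over their backs; the gripper's body (76 mm by 85 mm) begins 54 mm behind the grasp point. The pads swing forward as they close: fully open they stand 13 mm farther back than shut.
Start: joints at [-1.23, 0.521, -0.036, 1.599, 0.021, 1.021, -0.113], TCP at [0.25, 0.573, 0.231] pointing down, gripper open.
Joint ranges: [-2.91, 2.91], [-0.3, 2.13], [-1.5, 1.42], [0.17, 2.43], [-1.26, 4.41], [0.16, 1.93], [-2.52, 2.52]. Speed limits (rad/s): [1.89, 1.89, 2.39, 2.39, 3.01, 3.01, 3.01].

INTERFACE

Orientations are given as [roll, pitch, yaw] about the fixed x, y, z axes, in that order (R = Rz(yaw) Ry(pitch) Rx(roll)).
In Python, from workcell import bot gives the robot as it stands.
- The arm moves only by the tool carry_out, never from a script. Its argument "rows" is a list that holds one entry, the list of rows, each a list of 4 numbers: the shift along the tool's x, y, z in m, then the turn about the tool's z in degrees. In form: [[[x, y, z, twist], ...]]. A call has 1 to 12 rows; each row is the pose to reach, as a shift and turn from the pose commanded when the call began, along the tool's axes at that moment; what a row does not reach only later rows make up. A row lasts 1/12 s, in which the tool goes at most 41.7 mm and 7.16 degrees, less where a joint would pass 70% of its speed; a pose out of reach is approached as far as the arm can. A call with a gripper value outside its range is refused whole. "grip" is the finger opening in m, from 0 to 0.0854, set as the call begins (left out, the last holds). The fingers move at their own pace and stop on an object; "grip_force" is the grip in N (left out, the last holds). Time passes only in rows, so rows that repeat a pose let the fingers close. It gives the time, the measured TCP pose, the force, the opening and the grip force at its end, in the units of the state.
- bot.observe(): the state, without advancing time (a new reading comes with each control period).
- bot.grab_frame(name): name is "scene" or "top" or "wrist"; returns a dict with "pixels" (420x560x3 uint8, red, green, blue), "K" (3x3 intrinsics, pixels), "pose" (4x4, takes a point from camera to world coordinates). Camera axes: x right, y down, z forward; pixel columns grow to the right and rows downward; lengths in m; the calibration is good to about 2 mm. A picture is of the moment at which its call begins. There is no depth.
- bot.job_done(): hands the job in; it is judged then, once.
Trained networks look in a picture, given as the dict that the camera call returned (one of the last four; its "shot" number tells which), for a name from the list of things; names that differ only in an ending like _2 or _b are one class to them, and where a whole thing is asked for, a point or a joint stands for the part that bears it (a point fixed in the world has none). Each returns a list of dicts, best first, with "conf" (0 to 1); they miss things now and then, are a little off and sometimes report something else, mostly with a low value. They report only what shows in the picture. A call takes as long as a camera call. They do not tell look-alikes from the thing itself.
- bot.look_for(picture, label): "position" ([column, row] in pixels, amid what is visible of it).
- bot.regions_of(picture, label): "region" (420x560 bool, what is visible of it) and "position" ([column, row] in pixels, amid what is visible of it).
- bot.spot_point(picture, label): "position" ([column, row] in pixels: a listed point, or the origin of a listed thing).
The state is a dict: "clock": time; "qpos": joint angles; "qd": joint speeds; "joint_efforts": joint torques, N m; "position": TCP position; "tool_rot": TCP orientation; "force": force on the tool from outside, world axes, zero at the start; "moment": the same for the moment, N m; "grip_width": finger opening in m; "finger_force": force on a finger pad.
Only numpy, scipy, OpenCV 4.12 (cv2) and the standard library are available. Lean on these libraries where they do the work, as an engineer would, in place of code of your own. Each camera call takes 0.05 s, during which the arm holds its last target. There are 200 camera calls.

TASK

Take the blue calibration plate out of its tipping dock: press down the end with the ribbed thumb pad until the other end stands up, let go, then take the plate by its raised end and lay it flat in the white tray. Leave the orange plate lying in its dock.

Things in the scene. Friction and masses are not known exactly. Their poses are not given: they have to be found in the camera images.
- blue_plate: Blue flat plate 90 x 30 x 4 mm, 30 g, white graduated field in its middle. Origin: centre of its underside, 28 mm above the bench at the start. x along its length: at the start +x points to the end that rises, -x to the end to press; z up. Level, it cannot be gripped; tipped, its long edges stand free above the dock walls: pinch across the 30 mm, e.g. at x = +25 mm, where its underside is 43 mm up.
- dock_blue: Fixed grey dock of the blue plate, 118 x 58 mm, 30 mm high. Origin on the bench under the plate's middle, axes as the plate's at the start. Walls 30 mm high, 6 mm thick, stand 3 mm off the plate's edges from x = +6 to +54 mm. Hinge across it at x = -11 mm, 25 mm up.
- dock_blue_rocker (a joint): Tilt (rad) of the blue dock's black rocker: 0 level (start), 0.45 fully tipped, plate's +x end up. Stiff hinge: stays where left. Pressing at dock x = -38 mm takes 2 to 3 N and goes down about 13 mm to the stop.
- dock_blue_nest (a point): Point on the rocker under the middle of the plate's underside; moves with it, axes as the plate's. At -x the rocker is 44 mm wide, with rims and a yellow-ribbed end pad (x = -46 to -55 mm) flush with the plate's top, 32 mm above the bench; at +x it is a tongue 18 mm wide, narrower than the plate.
- tray: Shallow white open tray, fixed to the bench, outside 112 mm (x) by 160 mm (y) by 22 mm high, walls 2 mm, floor 2 mm thick. Origin: centre of its underside on the bench, z up.
- orange_plate: The same plate in orange in a like dock of its own, the blue one's neighbour; same origin and axes. Stays level where it is.
Not all that is in view belongs to the job. There is more than one size of the blue_plate; the job needs the larger.

How it is judged:
By the outcome, as a careful person would: the job done as asked, in the order asked, and still so for the second after the job is handed in, with the robot touching nothing.
It also fails if it takes over 45 s, if anything falls off the work surface, if the arm or the gripper's body presses on something with over 40 N, if the wrist force passes 120 N, or if a joint passes its speed limit or range.

## Working session

There is one attempt and no reset: what is moved stays moved. The work goes in short steps, Python scripts to look and compute and a tool call to move; the robot and the scene stay as the last step left them, time stands still between calls to the robot, and variables do not carry over. Pictures are saved under pics/ and viewed, at most 10 in all, crops included, and the job is handed in when it is done.

Besides the shell and the picture viewer there is one more tool, called after "Emit:" in YAML: its name, and indented under it one key for each argument. carry_out: Moves the arm, as the interface text tells. Its arguments: {"type":"object","properties":{"rows":{"type":"array","items":{"type":"array","items":{"type":"array","items":{"type":"number"}}}},"grip":{"type":"number"},"grip_force":{"type":"number"}},"required":["rows"]}

```bash
mkdir -p pics; cat > h.py <<'E'
import numpy as np, cv2
from workcell import bot
def ray(p,px,z):
    K,T=np.array(p["K"]),np.array(p["pose"]); d=T[:3,:3]@np.linalg.inv(K)@[px[0],px[1],1]; o=T[:3,3]
    return (o+d*(z-o[2])/d[2]).round(4)
def save(p,n): cv2.imwrite(f"pics/{n}.png",p["pixels"][:,:,::-1])
E
python3 - <<'E'
from h import *
s=bot.observe(); print(s)
for n in("top","scene"):
    p=bot.grab_frame(n); save(p,n+"1")
    for l,z in(("blue_plate",.028),("orange_plate",.028),("dock_blue",0),("dock_blue_nest",.028),("tray",0)):
        for d in bot.spot_point(p,l)[:4]: print(n,l,np.round(d["position"]),round(d["conf"],2),ray(p,d["position"],z))
E
```

```text
{'clock': 0.0, 'qpos': array([-1.2301558 ,  0.52202258, -0.03633253,  1.59999197,  0.02119474,
        1.02108453, -0.11279516]), 'qd': array([-0.00085147,  0.00062395, -0.00091107, -0.00071056, -0.00066891,
        0.00062376, -0.00172085]), 'joint_efforts': array([-1.36295726e-03, -9.27125144e+01,  1.97878540e+00, -3.69937921e+01,
        1.76878273e-02,  8.12626473e-03, -5.56669215e-05]), 'position': array([0.24951049, 0.57267756, 0.23072607]), 'tool_rot': array([-3.14047333e+00,  7.22284347e-05,  2.73074845e+00]), 'force': array([ 0.19702327,  0.15370311, -0.52294542]), 'moment': array([ 0.02552955, -0.07526259,  0.01948014]), 'finger_force': 0.0, 'grip_width': 0.08543015914496675}
top blue_plate [247. 194.] 0.98 [0.496  0.0822 0.028 ]
top blue_plate [355. 165.] 0.61 [ 0.5507 -0.1273  0.028 ]
top orange_plate [158. 206.] 0.96 [0.476  0.2536 0.028 ]
top dock_blue [247. 196.] 0.88 [0.4969 0.0845 0.    ]
top dock_blue_nest [245. 196.] 0.85 [0.4918 0.0869 0.028 ]
top tray [160. 206.] 0.68 [0.4772 0.2558 0.    ]
top tray [383. 241.] 0.62 [ 0.4029 -0.1844  0.    ]
scene blue_plate [267. 210.] 0.83 [0.4918 0.0911 0.028 ]
scene blue_plate [359. 267.] 0.72 [ 0.5291 -0.1657  0.028 ]
scene orange_plate [228. 183.] 0.75 [0.475  0.2531 0.028 ]
scene dock_blue [266. 222.] 0.78 [0.4891 0.0949 0.    ]
scene dock_blue_nest [271. 212.] 0.46 [0.494  0.0808 0.028 ]
scene dock_blue_nest [268. 224.] 0.26 [0.4666 0.0389 0.028 ]
scene tray [302. 310.] 0.68 [ 0.4089 -0.1832  0.    ]
scene tray [227. 185.] 0.49 [0.4911 0.3018 0.    ]
```

```bash
python3 -c "
import cv2,numpy as np
cv2.imwrite('pics/both.png',cv2.resize(np.hstack([cv2.imread('pics/top1.png'),cv2.imread('pics/scene1.png')]),(800,300)))"
```

```text
(no output)
```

View pics/top1.png

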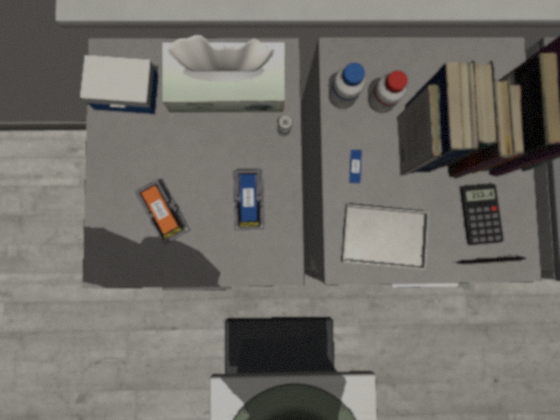

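View pics/scene1.png

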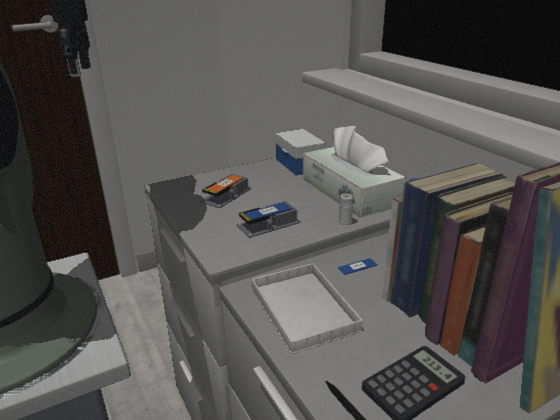

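The top view shows the blue dock at (247,197) with its yellow pad at the bottom, towards the robot. The orange dock is at (160,210), the tray at (384,236), and a small decoy blue plate at (355,166). I'm moving over the blue dock.

Emit:
carry_out:
  rows:
    - [[-0.035, -0.029, 0, -2], [-0.07, -0.058, 0, -4], [-0.105, -0.087, 0, -6], [-0.14, -0.116, 0, -8], [-0.175, -0.145, 0, -10], [-0.21, -0.175, 0, -12], [-0.245, -0.204, 0, -14], [-0.28, -0.233, 0, -16], [-0.315, -0.262, 0, -18], [-0.35, -0.291, 0, -20], [-0.385, -0.32, 0, -22], [-0.419, -0.35, 0, -23.5]]
  grip: 0

```text
clock: 1.6
position: [0.4745, 0.1242, 0.2316]
tool_rot: [3.141, 0.001, -3.14]
force: [1.3, 1.2, 0.4]
grip_width: 0.0
finger_force: 0.0
```

```bash
python3 - <<'E'
from h import *
p=bot.grab_frame("wrist"); save(p,"w1")
s=bot.observe(); print(s["clock"],s["position"],s["tool_rot"],s["qpos"].round(2),s["grip_width"],s["force"].round(2)); print(np.array(p["pose"]).round(3))
t=bot.grab_frame("top")
for n,q in(("wrist",p),("top",t)):
  for l,z in(("blue_plate",.028),("dock_blue",0),("dock_blue_nest",.028),("tray",0)):
    for d in bot.spot_point(q,l)[:2]: print(n,l,np.round(d["position"]),round(d["conf"],2),ray(q,d["position"],z))
  for l,z in (("blue_plate",.032),("tray",.022)):
    for d in bot.regions_of(q,l)[:2]:
      m=d["region"].astype(np.uint8); c=max(cv2.findContours(m,0,2)[0],key=cv2.contourArea)
      b=cv2.boxPoints(cv2.minAreaRect(c)); w=np.array([ray(q,x,z)[:2] for x in b]); e=np.diff(w,axis=0)
      print(n,l,round(d["conf"],2),w.tolist(),w.mean(0),[(round(float(np.hypot(*x)),4),round(float(np.degrees(np.arctan2(x[1],x[0]))),1)) for x in e[:2]])
E
```

```text
1.65 [0.4775334  0.11625236 0.23165108] [-3.13884076e+00  1.85260523e-03  3.13724380e+00] [-0.39  0.31  0.03  1.95 -0.01  0.89  1.21] 0.00029408878027512345 [  2.43 -12.91  -1.45]
[[-0.001  0.946  0.325  0.391]
 [ 1.     0.001 -0.     0.125]
 [-0.     0.325 -0.946  0.374]
 [ 0.     0.     0.     1.   ]]
wrist blue_plate [ 60. 240.] 0.95 [ 0.5432 -0.1088  0.028 ]
wrist blue_plate [239. 190.] 0.83 [0.4887 0.0817 0.028 ]
wrist blue_plate 0.94 [[0.5102, -0.1187], [0.5074, -0.0974], [0.5716, -0.1023], [0.5748, -0.1249]] [ 0.541    -0.110825] [(0.0215, 97.5), (0.0644, -4.4)]
wrist blue_plate 0.6 [[0.4456, 0.0668], [0.444, 0.0964], [0.5336, 0.0988], [0.5355, 0.0667]] [0.489675 0.082175] [(0.0296, 93.1), (0.0896, 1.5)]
wrist tray 0.91 [[0.3611, -0.1295], [0.361, -0.0746], [0.4742, -0.0971], [0.4742, -0.1583]] [ 0.417625 -0.114875] [(0.0549, 90.1), (0.1154, -11.2)]
top blue_plate [355. 165.] 0.71 [ 0.5513 -0.1281  0.028 ]
top blue_plate 0.55 [[0.5798, -0.1157], [0.5796, -0.139], [0.5149, -0.1369], [0.5151, -0.1137]] [ 0.54735  -0.126325] [(0.0233, -90.5), (0.0647, 178.1)]
top tray 0.66 [[0.3643, -0.0949], [0.476, -0.1089], [0.4583, -0.2738], [0.3466, -0.2577]] [ 0.4113   -0.183825] [(0.1126, -7.1), (0.1658, -96.1)]
```

View pics/w1.png

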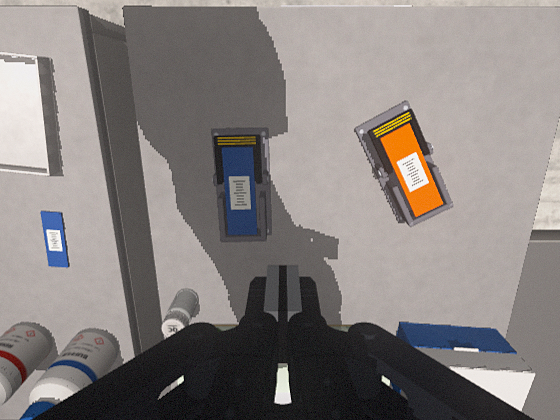

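The wrist view shows the blue dock at (240,185) with its pad at the image top (world -x). The arm was still moving during that shot, so I'll measure again at rest.

```bash
cat >> h.py <<'E'
def boxes(q,l,z):
    for d in bot.regions_of(q,l)[:3]:
      m=d["region"].astype(np.uint8); c=max(cv2.findContours(m,0,2)[0],key=cv2.contourArea)
      w=np.array([ray(q,x,z)[:2] for x in c[:,0]],np.float32); r=cv2.minAreaRect(w*1000)
      print(l,round(d["conf"],2),np.round(r,1) if 0 else [tuple(np.round(r[0],1)),tuple(np.round(r[1],1)),round(r[2],1)])
def st():
    s=bot.observe(); print(round(s["clock"],2),s["position"].round(4),np.degrees(s["tool_rot"]).round(2),s["grip_width"],s["force"].round(2),s["finger_force"])
E
python3 - <<'E'
from h import *
for i in range(3): p=bot.grab_frame("wrist")
st(); 
for l,z in(("blue_plate",.032),("dock_blue",.03),("dock_blue_nest",.032)):
  boxes(p,l,z)
  for d in bot.spot_point(p,l)[:2]: print(l,d["position"],ray(p,d["position"],z-.004))
E
```

```text
2.45 [0.4738 0.1262 0.2313] [-180.     -0.    179.97] -0.00037493758063445696 [ 0.58 -0.3   1.  ] 0.0
blue_plate 0.97 [(np.float64(489.6), np.float64(82.1)), (np.float64(90.1), np.float64(31.1)), 1.4]
blue_plate 0.63 [(np.float64(539.6), np.float64(-110.8)), (np.float64(21.5), np.float64(62.5)), 85.1]
blue_plate [236.6, 190.9] [0.4889 0.0809 0.028 ]
blue_plate [59.3, 239.9] [ 0.542  -0.1071  0.028 ]
dock_blue 0.83 [(np.float64(485.4), np.float64(84.0)), (np.float64(116.9), np.float64(57.1)), 0.5]
dock_blue 0.33 [(np.float64(469.2), np.float64(251.2)), (np.float64(91.0), np.float64(30.0)), 28.9]
dock_blue [242.0, 181.6] [0.4798 0.0864 0.026 ]
dock_blue_nest 0.93 [(np.float64(456.8), np.float64(81.9)), (np.float64(47.0), np.float64(44.3)), 1.4]
```

Emit:
carry_out:
  rows:
    - [[0.0285, -0.0445, 0.03, -1.4], [0.0285, -0.0445, 0.07, -1.4], [0.0285, -0.0445, 0.11, -1.4], [0.0285, -0.0445, 0.15, -1.4], [0.0285, -0.0445, 0.175, -1.4], [0.0285, -0.0445, 0.185, -1.4], [0.0285, -0.0445, 0.185, -1.4], [0.0285, -0.0445, 0.185, -1.4], [0.0285, -0.0445, 0.185, -1.4], [0.0285, -0.0445, 0.185, -1.4]]

```text
clock: 3.58
position: [0.4464, 0.0819, 0.048]
tool_rot: [3.141, 0.003, -3.118]
force: [0.5, 0.4, -0.6]
grip_width: -0.0002
finger_force: 0.0
```

```bash
python3 - <<'E'
from h import *
for i in range(2): p=bot.grab_frame("wrist")
st(); save(p,"w2"); boxes(p,"blue_plate",.032); boxes(p,"dock_blue_nest",.032)
E
```

```text
3.68 [0.4462 0.0819 0.0476] [ 1.7996e+02  1.3000e-01 -1.7864e+02] -0.00022786566048441838 [ 0.2   0.04 -0.18] 0.0
blue_plate 0.76 [(np.float64(447.8), np.float64(81.6)), (np.float64(9.5), np.float64(30.0)), 3.5]
dock_blue_nest 0.76 [(np.float64(453.4), np.float64(81.4)), (np.float64(44.5), np.float64(44.5)), 2.3]
```

View pics/w2.png

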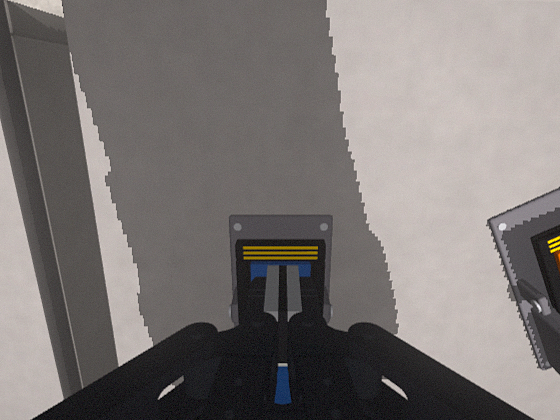

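The closed fingers sit centred over the pad end; the ribs are at (280,252). Now I press down.

Emit:
carry_out:
  rows:
    - [[0, 0, 0.006, 0], [0, 0, 0.012, 0], [0, 0, 0.015, 0], [0, 0, 0.017, 0], [0, 0, 0.019, 0], [0, 0, 0.021, 0], [0, 0, 0.023, 0], [0, 0, 0.0245, 0], [0, 0, 0.0245, 0], [0, 0, 0.0245, 0]]

```text
clock: 4.62
position: [0.4456, 0.0817, 0.0218]
tool_rot: [3.142, 0.0, -3.118]
force: [-0.3, 0.3, -0.2]
grip_width: -0.0003
finger_force: 0.0
```

```bash
python3 - <<'E'
from h import *
p=bot.grab_frame("wrist");st()
E
```

```text
4.67 [0.4457 0.0817 0.0219] [ 1.7999e+02  4.0000e-02 -1.7864e+02] -0.00041718275969523434 [ 0.36 -0.08 -0.67] 0.0
```

Emit:
carry_out:
  rows:
    - [[0, 0, 0.001, 0], [0, 0, 0.002, 0], [0, 0, 0.003, 0], [0, 0, 0.004, 0]]

```text
clock: 5.0
position: [0.4461, 0.0818, 0.0187]
tool_rot: [3.141, 0.002, -3.118]
force: [-8.3, -0.8, 48.3]
grip_width: 0.0001
finger_force: 23.3
```

```bash
python3 - <<'E'
from h import *
p=bot.grab_frame("wrist");st()
q=bot.grab_frame("scene"); cv2.imwrite("pics/s2.png",cv2.resize(np.vstack([cv2.resize(q["pixels"][150:290,180:340,::-1],None,fx=2.4,fy=2.4)]),None,fx=1.5,fy=1.5))
E
```

```text
5.05 [0.4461 0.0818 0.0187] [ 1.7998e+02  1.0000e-01 -1.7865e+02] -0.0002878396556012338 [-6.49 -1.25 43.44] 20.885373651981354
```

View pics/s2.png

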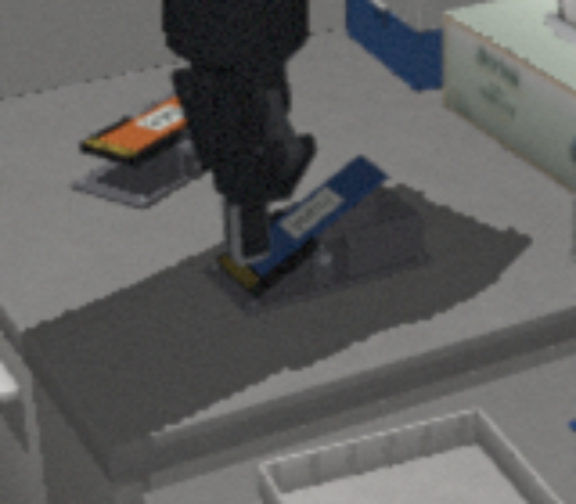

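The plate is fully tipped: the finger force rose at the stop and its far end is at (360,170) in the crop. Let go and retreat.

Emit:
carry_out:
  rows:
    - [[0, 0, -0.01, 0], [0, 0, -0.03, 0], [0, 0, -0.06, 0], [-0.01, 0, -0.1, 0], [-0.03, 0, -0.14, 0], [-0.05, 0, -0.17, 0], [-0.055, 0, -0.18, 0], [-0.055, 0, -0.18, 0], [-0.055, 0, -0.18, 0], [-0.055, 0, -0.18, 0]]
  grip: 0.05

```text
clock: 5.93
position: [0.4993, 0.0828, 0.1967]
tool_rot: [-3.141, -0.002, -3.118]
force: [0.0, -0.8, 0.1]
grip_width: 0.0499
finger_force: 0.0
```

```bash
python3 - <<'E'
from h import *
for i in range(2): p=bot.grab_frame("wrist")
st(); save(p,"w3")
boxes(p,"blue_plate",.045)
# expected outline for tilt .45 projected
K,T=np.array(p["K"]),np.array(p["pose"])
d=bot.regions_of(p,"blue_plate")
d=max(d,key=lambda d:d["region"].sum()); c=max(cv2.findContours(d["region"].astype(np.uint8),0,2)[0],key=cv2.contourArea)[:,0]
print("extents px",c.min(0),c.max(0),d["conf"])
from scipy.optimize import least_squares
m=d["region"]; b=cv2.boxPoints(cv2.minAreaRect(c.astype(np.float32)))
def proj(v):
    x0,y0,yaw,t=v; R=np.array([[np.cos(yaw),-np.sin(yaw)],[np.sin(yaw),np.cos(yaw)]]); o=[]
    for x in(-45,45):
        for y in(-15,15):
            dx,dz=(x+11)/1e3,.007; X=-.011+dx*np.cos(t)-dz*np.sin(t); Z=.025+dx*np.sin(t)+dz*np.cos(t)
            P=np.r_[R@[X,y/1e3]+[x0,y0],Z]; q=K@(T[:3,:3].T@(P-T[:3,3])); o.append(q[:2]/q[2])
    return np.array(o)
q0=proj([.4895,.082,.024,.45]); print("expected",q0.round(1).tolist()); print("obs",cv2.approxPolyDP(c.reshape(-1,1,2),6,True)[:,0].tolist())
q0l=proj([.4895,.082,.024,0.]);print("level",q0l.round(1).tolist())
E
```

```text
6.03 [0.4994 0.0828 0.1967] [-1.7997e+02 -1.2000e-01 -1.7863e+02] 0.05013520997634548 [ 0.66 -0.    0.33] 0.0
blue_plate 0.95 [(np.float64(486.6), np.float64(82.5)), (np.float64(87.4), np.float64(29.9)), 1.4]
blue_plate 0.63 [(np.float64(536.5), np.float64(-104.5)), (np.float64(20.7), np.float64(59.7)), 85.6]
extents px [265 123] [299 225] 0.95
expected [[264.2, 122.1], [298.4, 122.1], [263.5, 224.6], [299.0, 224.6]]
obs [[266, 124], [265, 224], [298, 225], [298, 125]]
level [[263.3, 123.4], [299.2, 123.4], [265.0, 224.1], [297.8, 224.1]]
```

View pics/w3.png

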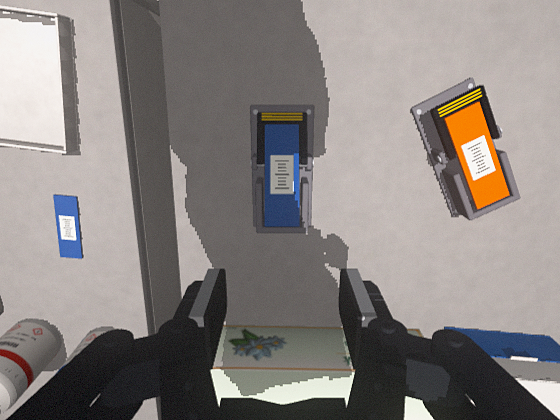

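The wrist view shows the plate at (281,175), but tilt is ambiguous from above. I'll check it in the scene camera.

```bash
python3 - <<'E'
from h import *
q=bot.grab_frame("scene"); cv2.imwrite("pics/s3.png",cv2.resize(q["pixels"][150:290,180:340,::-1],None,fx=3.6,fy=3.6))
E
```

```text
(no output)
```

View pics/s3.png

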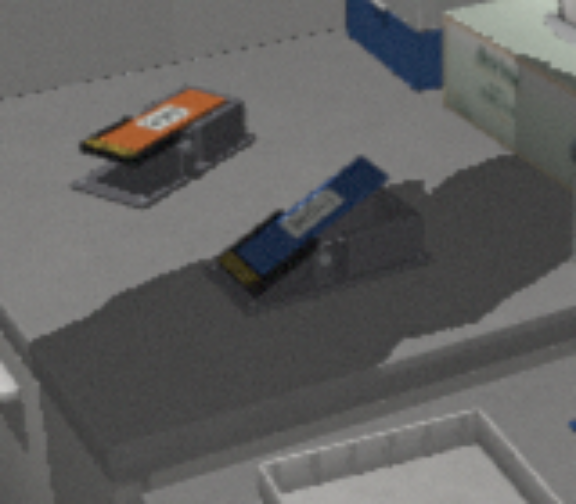

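The blue plate stays tipped by itself, with its raised end at (360,165). The orange plate is level. I'm grasping near x≈+27 mm.

Emit:
carry_out:
  rows:
    - [[-0.011, 0, 0.03, 0], [-0.011, 0, 0.07, 0], [-0.011, 0, 0.105, 0], [-0.011, 0, 0.135, 0], [-0.011, 0, 0.15, 0], [-0.011, 0, 0.158, 0], [-0.011, 0, 0.162, 0], [-0.011, 0, 0.162, 0], [-0.011, 0, 0.162, 0]]

```text
clock: 6.93
position: [0.5118, 0.0833, 0.0366]
tool_rot: [3.141, 0.001, -3.118]
force: [-0.1, 0.3, 0.5]
grip_width: 0.0498
finger_force: 0.0
```

Emit:
carry_out:
  rows:
    - [[0, 0, 0, 0], [0, 0, 0, 0], [0, 0, 0, 0], [0, 0, 0, 0], [0, 0, 0, 0], [0, 0, 0, 0], [0, 0, 0, 0], [0, 0, 0, 0]]
  grip: 0.02
  grip_force: 25

```text
clock: 7.6
position: [0.5117, 0.0833, 0.0361]
tool_rot: [3.141, 0.001, -3.118]
force: [0.3, 0.3, 6.1]
grip_width: 0.029
finger_force: 26.0
```

Emit:
carry_out:
  rows:
    - [[0, 0, -0.004, 0], [0, 0, -0.01, 0], [0, 0, -0.02, 0], [0, 0, -0.035, 0], [0, 0, -0.06, 0], [0, 0, -0.09, 0], [0, 0, -0.11, 0], [0, 0, -0.12, 0], [0, 0, -0.12, 0], [0, 0, -0.12, 0]]

```text
clock: 8.43
position: [0.5113, 0.0832, 0.1561]
tool_rot: [3.141, 0.001, -3.118]
force: [-0.1, 0.7, -0.6]
grip_width: 0.0289
finger_force: 25.6
```

```bash
python3 - <<'E'
from h import *
p=bot.grab_frame("wrist"); st(); save(p,"w4")
boxes(p,"tray",.022)
t=bot.grab_frame("top"); boxes(t,"tray",.022); boxes(t,"blue_plate",.13)
E
```

```text
8.48 [0.5109 0.0831 0.1553] [-1.7999e+02 -4.0000e-02 -1.7863e+02] 0.029266093285708394 [-0.24  0.57 -0.32] 25.58749347925186
tray 0.97 [(np.float64(425.4), np.float64(-105.6)), (np.float64(35.8), np.float64(103.7)), 79.0]
tray 0.92 [(np.float64(409.4), np.float64(-197.1)), (np.float64(134.8), np.float64(111.9)), 84.1]
blue_plate 0.78 [(np.float64(529.6), np.float64(-106.9)), (np.float64(20.8), np.float64(59.4)), 88.2]
```

View pics/w4.png

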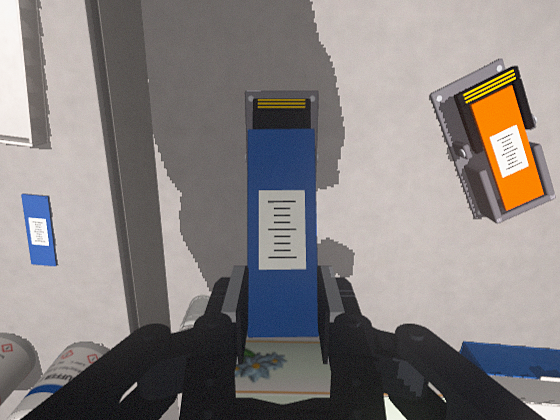

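The plate is held by its raised end, running from (280,130) to (280,335) in the image. I'm carrying it to the tray and turning it along the tray's long side.

Emit:
carry_out:
  rows:
    - [[0.009, -0.024, 0, 6.5], [0.018, -0.048, 0, 13], [0.027, -0.072, 0, 19.5], [0.036, -0.096, 0, 26], [0.045, -0.12, 0, 32.5], [0.054, -0.144, 0, 39], [0.063, -0.168, 0, 45.5], [0.072, -0.192, 0, 52], [0.081, -0.216, 0, 58.5], [0.09, -0.24, 0, 65], [0.1, -0.266, 0, 71.5], [0.11, -0.2915, 0, 78]]

```text
clock: 9.68
position: [0.4075, -0.2119, 0.1554]
tool_rot: [-3.141, -0.0, 1.799]
force: [-0.1, -0.8, 0.6]
grip_width: 0.0289
finger_force: 25.6
```

Emit:
carry_out:
  rows:
    - [[0, 0, 0, 6.5], [0, 0, 0, 13], [0, 0, 0, 20], [0, 0, 0, 20], [0, 0, 0, 20], [0, 0, 0, 20]]

```text
clock: 10.18
position: [0.4082, -0.2106, 0.1556]
tool_rot: [-3.141, 0.0, 1.46]
force: [-0.5, 0.2, -0.2]
grip_width: 0.0291
finger_force: 25.6
```

```bash
python3 - <<'E'
from h import *
for i in range(2): p=bot.grab_frame("wrist")
st(); save(p,"w5"); boxes(p,"tray",.022); boxes(p,"blue_plate",.15)
E
```

```text
10.28 [ 0.4083 -0.2108  0.1557] [-179.99   -0.     83.53] 0.029102123981857814 [-0.11 -0.78 -0.56] 25.58617115020752
tray 0.94 [(np.float64(412.7), np.float64(-182.5)), (np.float64(159.9), np.float64(112.5)), 84.0]
blue_plate 0.9 [(np.float64(410.1), np.float64(-193.0)), (np.float64(101.1), np.float64(34.6)), 83.7]
blue_plate 0.71 [(np.float64(486.2), np.float64(-129.3)), (np.float64(11.3), np.float64(34.0)), 85.6]
```

View pics/w5.png

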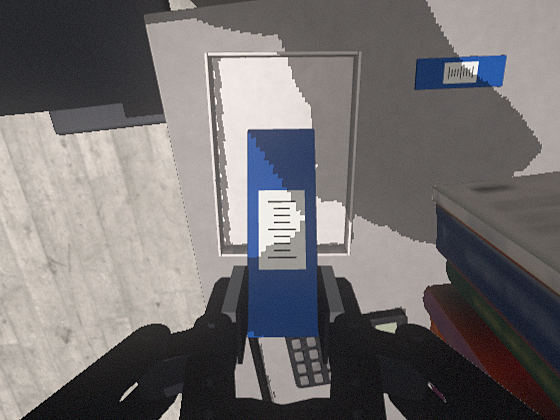

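The tray outline spans (207,52) to (360,255) with the plate aligned above it. I'm lowering so the low end touches first and the plate pivots flat.

Emit:
carry_out:
  rows:
    - [[0, 0.003, 0.025, 0], [0, 0.003, 0.055, 0], [0, 0.003, 0.085, 0], [0, 0.003, 0.105, 0], [0, 0.003, 0.12, 0], [0, 0.003, 0.126, 0], [0, 0.003, 0.128, 0], [0, 0.003, 0.128, 0]]
  grip_force: 20

```text
clock: 11.05
position: [0.4113, -0.2114, 0.028]
tool_rot: [-3.142, -0.0, 1.455]
force: [-0.1, 0.3, -0.2]
grip_width: 0.0287
finger_force: 25.6
```

Emit:
carry_out:
  rows:
    - [[0, 0, 0.002, 0], [0, 0, 0.004, 0], [0, 0, 0.006, 0], [0, 0, 0.008, 0], [0, 0, 0.01, 0], [0, 0, 0.012, 0], [0, 0, 0.014, 0], [0, 0, 0.016, 0]]

```text
clock: 11.72
position: [0.4113, -0.2112, 0.0116]
tool_rot: [3.142, 0.0, 1.455]
force: [-0.4, -2.8, 3.8]
grip_width: 0.0293
finger_force: 25.4
```

Touching with about 4 N, and the plate is pivoting. I'll go a little lower, then open.

Emit:
carry_out:
  rows:
    - [[0, 0, 0.002, 0], [0, 0, 0.004, 0], [0, 0, 0.0055, 0], [0, 0, 0.0065, 0], [0, 0, 0.0065, 0], [0, 0, 0.0065, 0]]

```text
clock: 12.22
position: [0.4112, -0.2111, 0.0053]
tool_rot: [-3.141, -0.0, 1.455]
force: [0.1, -1.5, 3.1]
grip_width: 0.0288
finger_force: 25.2
```

Emit:
carry_out:
  rows:
    - [[0, 0, 0, 0], [0, 0, 0, 0], [0, 0, 0, 0], [0, 0, 0, 0], [0, 0, 0, 0], [0, 0, 0, 0]]
  grip: 0.045

```text
clock: 12.72
position: [0.4113, -0.2111, 0.0053]
tool_rot: [-3.142, -0.0, 1.455]
force: [-0.4, 0.3, 0.6]
grip_width: 0.0453
finger_force: 0.0
```

Emit:
carry_out:
  rows:
    - [[0, 0, -0.01, 0], [0, 0, -0.03, 0], [0, 0, -0.06, 0], [0, 0, -0.1, 0], [0, 0, -0.14, 0], [0, 0, -0.16, 0], [0, 0, -0.16, 0], [0, 0, -0.16, 0], [0, 0, -0.16, 0]]

```text
clock: 13.47
position: [0.411, -0.2108, 0.1652]
tool_rot: [-3.141, -0.0, 1.455]
force: [0.4, -0.0, -0.2]
grip_width: 0.0451
finger_force: 0.0
```

```bash
python3 - <<'E'
from h import *
for i in range(2): p=bot.grab_frame("wrist")
st(); save(p,"w6"); boxes(p,"blue_plate",.006); boxes(p,"tray",.022); boxes(p,"tray",.022)
q=bot.grab_frame("scene"); cv2.imwrite("pics/w6.png",np.hstack([cv2.resize(p["pixels"][:,:,::-1],(400,300)),cv2.resize(q["pixels"][150:360,170:450,::-1],(400,300))]))
E
```

```text
13.57 [ 0.4107 -0.211   0.1646] [-1.7991e+02 -1.0000e-02  8.3350e+01] 0.0450552574383305 [0.03 0.66 0.25] 0.0
blue_plate 0.91 [(np.float64(414.9), np.float64(-183.1)), (np.float64(90.7), np.float64(31.3)), 83.9]
blue_plate 0.8 [(np.float64(552.8), np.float64(-131.6)), (np.float64(22.2), np.float64(67.1)), 85.7]
tray 0.87 [(np.float64(411.9), np.float64(-182.2)), (np.float64(160.1), np.float64(113.2)), 83.7]
tray 0.87 [(np.float64(411.9), np.float64(-182.2)), (np.float64(160.1), np.float64(113.2)), 83.7]
```

View pics/w6.png

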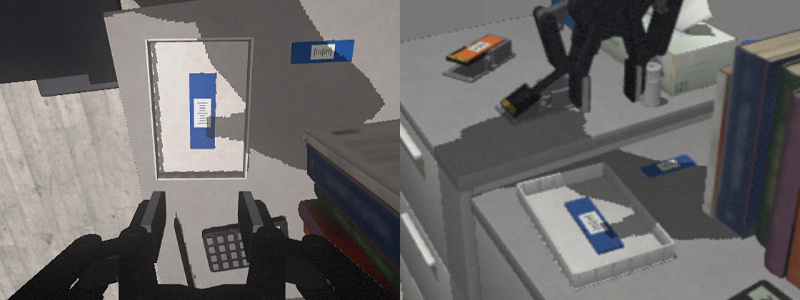

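The plate lies flat in the middle of the tray at (203,110), and the orange plate is undisturbed at (475,45). I'm handing in.

```bash
python3 -c "
from workcell import bot
print(bot.job_done())"
```

```text
the job is handed in; nothing more can be done
None
```

The blue plate (the larger one) was tipped up in its dock, released, gripped by its raised end and laid flat in the middle of the white tray. The orange plate is still level in its dock, and the job was handed in at about 13.6 s on the robot's clock.

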